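Load the vial on the ratchet dip stand and lower it into the cooling beaker

TASK

Get the amber vial ready for chilling in the steel beaker. Lift the dip stand's hanger by its black post, letting the pawl click up the rack without squeezing the red release pin, until the cup hangs clear above the beaker's rim and stays up by itself; stand the amber vial (black cap) fully down in the cup. Then squeeze the red pin towards the post to free the pawl and lower the hanger gently, without letting it drop, until you feel the cup rest on the perforated false floor in the beaker, and let go; do not press hard on it, shift the beaker, or disturb the other vials.

Things in the scene. Friction and masses are not known exactly. Their poses are not given: they have to be found in the camera images.
- dip_stand: Fixed ratchet stand: grey base 245x124x6 mm, steel column 18x18 mm, 332 mm tall, saw teeth 10 mm apart on its left (+y) face. Origin: on the bench under the centre of the nest holding the steel beaker. z up; x points from beaker to column (column axis at x = +142 mm), y to the left. Heights in these notes are above the bench at lift 0: add lift.
- lift (a joint): Carriage height on the column, m, 0 to 0.150, up is +. Moves arm, post, pawl and hanger (0.5 kg, 1 N friction). The pawl clicks over the teeth going up and catches going down: teeth hold it at 0.028, 0.038 ... 0.138, none lower; let go, it sinks to the next one below. Cup underside (4 mm + lift) is level with the beaker's rim at 0.122 and meets the false floor somewhere from 0.008 to 0.028.
- pawl (a joint): Angle of the sprung pawl lever, rad: 0 to 0.05 = sprung into the rack, up to about 0.14 riding over a tooth, 0.25 = end stop, release pin fully squeezed, free of the teeth. Springs back by itself; holding it squeezed takes about 6 N at the pin.
- lift_post (a point): Middle of the upright black lifting post on the carriage's arm: round, 16 mm thick, top 20 mm above this point, arm's top 24 mm below it. Axes as the stand's. The red release pin stands 47 mm from it towards the stand's +y; the column's axis is 80 mm behind it (+x).
- release_pin (a point): Middle of the upright red release pin on the pawl lever: round, 10 mm thick, top 19 mm above this point, lever's top 17 mm below it. At rest 47 mm from the post (60 mm over both outsides); squeezed 10 mm towards the post (50 mm over both) it is at its end stop and the pawl is out of the rack.
- hanger: Steel hanger under the carriage's arm: a 7 mm rod running down the back of the beaker's inside to a short foot bar with the vial cup on it. Moves with joint lift.
- cup (a point): Centre of the mouth of the steel vial cup on the hanger, 26 mm + lift above the bench, 84 mm in front (-x) of the post. Cup: outside 30 mm, 22 mm tall, bore 24 mm wide and 18 mm deep, flat floor; a vial fully down has its centre 6.5 mm above the mouth. The hanger's rod stands 56 mm behind it (+x). Axes as the stand's.
- steel_beaker: Loose stainless steel beaker with strap handle in the nest of the stand's base: 103 mm outside, 120 mm tall (rim 126 mm above the bench), inside about 84 mm wide. A round perforated metal false floor lies in it on legs, its top 13 to 31 mm above the bench: the height differs each time and must be felt. Origin under it, 16 mm from the bowl's axis towards the handle.
- amber_vial_mid (a point): Centre (half-way up) of the amber glass vial with black cap: 21 mm in diameter, 49 mm tall, loose, about 18 g, upright on the bench; z up.
- white_vial_mid (a point): Centre of the clear vial with white cap, same size; a bystander.
- blue_vial_mid (a point): Centre of the clear vial with blue cap, same size; a bystander.

How it is judged:
By the outcome, as a careful person would: the job done as asked, in the order asked, and still so for the second after the job is handed in, with the robot touching nothing.
It also fails if it takes over 72 s, if anything falls off the work surface, if the arm or the gripper's body presses on something with over 40 N, if the wrist force passes 120 N, or if a joint passes its speed limit or range.

ROBOT

A 6-joint arm with a two-finger parallel gripper is mounted at the origin on a cart in front of the work surface, level with it; the furniture and walls round the work are solid. World frame = base frame: x ahead of the robot, y to its left, z up, the work surface at z = 0. Lengths are in m, angles in rad, forces in N, time in s.
With the tool pointing down it reaches from about 0.375 to 0.925 m from the base axis. Payload 5.7 kg.
Tool frame: the origin (TCP) lies at the very end of the fingers, on their centre line; the grasp point (between the pads) lies 19 mm behind it; z points along the fingers, y is the line along which they close (so a half turn about z gives the same grasp; the last joint's range is limited). The gripper opens to 88 mm and grips with 3 to 60 N. Pads are 20 mm wide; open, the fingers measure 115 mm over their backs; the gripper's body (75 mm by 178 mm) begins 61 mm behind the grasp point.
Start: joints at [1.035, 0.359, 1.51, -0, 1.272, -0.115], TCP at [0.245, 0.548, 0.192] pointing down, gripper open.
Joint ranges: [-2.97, 2.97], [-1.01, 2.36], [0.21, 2.38], [-0.96, 4.11], [0.2, 2.71], [-2.98, 2.98]. Speed limits (rad/s): [2.39, 2.39, 3.14, 3.14, 3.14, 3.14].

INTERFACE

Orientations are given as [roll, pitch, yaw] about the fixed x, y, z axes, in that order (R = Rz(yaw) Ry(pitch) Rx(roll)).
In Python, from workcell import * gives the robot as it stands.
- The arm moves only by the tool move_arm, never from a script. Its argument "increments" is a list of rows, each a list of 7 numbers: the shift along the tool's x, y, z in mm, then the turn, a rotation vector about the tool's x, y, z in degrees, then the closure, from 0 (fully open) to 1 (shut). A call has 1 to 10 rows; each row is the pose to reach, as a shift and turn from the pose commanded when the call began, along the tool's axes at that moment; what a row does not reach only later rows make up. A row lasts 1/10 s, in which the tool goes at most 50 mm and 8.59 degrees, less where a joint would pass 70% of its speed; a pose out of reach is approached as far as the arm can. A call with a gripper value outside its range is refused whole. The fingers move at their own pace and stop on an object; "squeeze" is the grip in N (left out, the last holds). Time passes only in rows, so rows that repeat a pose let the fingers close. It gives the time, the measured TCP pose, the force, the opening and the grip force at its end, in the units of the state.
- get_obs(): the state, without advancing time (a new reading comes with each control period).
- camera(name): name is "scene" or "top" or "wrist"; returns (picture, depth): 480x640x3 uint8, blue, green, red; 480x640 float32, m along the optical axis (not along the pixel's ray), 0 where there is no reading.
- camera_params(name): a dict with "fx", "fy", "cx", "cy" (pixels), "extrinsics" (4x4, takes a point from camera to world coordinates). Camera axes: x right, y up, looking along -z (the intrinsics and any distortion apply to the point x, -y, -z); pixel columns grow to the right and rows downward; lengths in m; the calibration is good to about 2 mm. A picture is of the moment at which its call begins: read the wrist's pose just before it. camera_params takes no time and is no camera call; for the wrist camera it gives the pose at the moment of the call.
- close_job(): hands the job in; it is judged then, once.
The state is a dict: "time": time; "joint_positions": joint angles; "joint_vel": joint speeds; "joint_torque": joint torques, N m; "tcp_pos": TCP position; "ee_rot": TCP orientation; "force": force on the tool from outside, world axes, zero at the start; "moment": the same for the moment, N m; "opening": finger opening in m; "gripper_force": force on a finger pad.
Only numpy, scipy, OpenCV 4.12 (cv2) and the standard library are available. Lean on these libraries where they do the work, as an engineer would, in place of code of your own. Each camera call takes 0.05 s, during which the arm holds its last target. There are 200 camera calls.

## Working session

There is one attempt and no reset: what is moved stays moved. The work goes in short steps, Python scripts to look and compute and a tool call to move; the robot and the scene stay as the last step left them, time stands still between calls to the robot, and variables do not carry over. Pictures are saved under pics/ and viewed, at most 13 in all, crops included, and the job is handed in when it is done.

Besides the shell and the picture viewer there is one more tool, called in YAML: its name, and indented under it one key for each argument. move_arm: Moves the arm, as the interface text tells. Its arguments: {"type":"object","properties":{"increments":{"type":"array","items":{"type":"array","items":{"type":"number"}}},"squeeze":{"type":"number"}},"required":["increments"]}

```bash
ls; mkdir -p pics; cat > h.py <<'E'
from workcell import *
import numpy as np, cv2
def grab(n,f):
    P=camera_params(n); im,d=camera(n); np.savez(f'pics/{f}.npz',im=im,d=d,**{k:P[k] for k in('fx','fy','cx','cy','extrinsics')}); cv2.imwrite(f'pics/{f}.png',im)
def world(f):
    z=np.load(f'pics/{f}.npz'); d=z['d']; v,u=np.mgrid[:480,:640]
    c=np.stack([(u-z['cx'])/z['fx']*d,-(v-z['cy'])/z['fy']*d,-d,np.ones_like(d)],-1)
    w=(c@z['extrinsics'].T)[...,:3]; w[d==0]=np.nan
    return z['im'],w
E
python3 - <<'E'
from h import *
o=get_obs();print(o['time'],o['tcp_pos'],o['ee_rot'],o['opening'],o['force'])
for n in('top','scene'):
    grab(n,n); print(camera_params(n))
E
```

```text
pics
0.0 [0.24471315 0.54701302 0.19132283] [-3.13979164e+00 -2.19109360e-04  2.72079974e+00] 0.08771556707379978 [ 0.1299456   0.81426524 -0.59998905]
{'fx': 536.0488449033867, 'fy': 536.0488449033867, 'cx': 316.10765657891966, 'cy': 244.29874136356432, 'extrinsics': array([[-0.02096198,  0.99550721, -0.09233625,  0.43785784],
       [-0.99977304, -0.02052082,  0.00572473, -0.02584569],
       [ 0.0038042 ,  0.0924353 ,  0.99571143,  1.2912246 ],
       [ 0.        ,  0.        ,  0.        ,  1.        ]])}
{'fx': 592.4715887261477, 'fy': 592.4715887261477, 'cx': 330.9170557419829, 'cy': 239.3379677474531, 'extrinsics': array([[-6.83823043e-01,  3.89681280e-01, -6.16874822e-01,
        -1.00854764e-01],
       [-7.29647402e-01, -3.66186916e-01,  5.77513473e-01,
         5.75681375e-01],
       [-8.45299199e-04,  8.45018131e-01,  5.34736985e-01,
         6.84724654e-01],
       [ 0.00000000e+00,  0.00000000e+00,  0.00000000e+00,
         1.00000000e+00]])}
```

View pics/top.png

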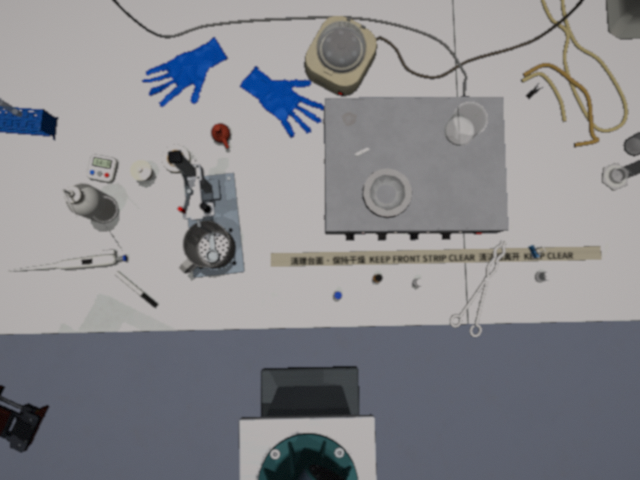

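View pics/scene.png

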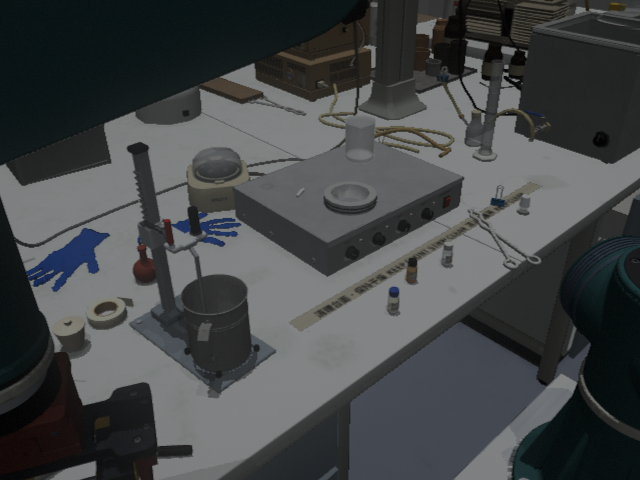

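The top view shows the stand at left: beaker (209,243), post (207,208), red pin (182,210). The vials are amber (377,279), blue (337,295) and white (417,284). The scene view agrees: post (195,220), pin (168,232), amber (411,270).

```bash
python3 - <<'E'
from h import *
for f,boxes in (('top',{'amber':(367,270,388,290),'blue':(328,286,347,304),'white':(407,275,427,292),'post':(198,195,216,218),'pin':(174,202,192,218),'col':(165,145,195,175)}),
 ('scene',{'amber':(402,254,420,286),'post':(184,200,206,242),'pin':(158,214,178,252),'col':(124,138,150,160)})):
    im,w=world(f); hsv=cv2.cvtColor(im,cv2.COLOR_BGR2HSV).astype(int)
    for n,(a,b,c,e) in boxes.items():
        W=w[b:e,a:c].reshape(-1,3); I=im[b:e,a:c].reshape(-1,3).astype(int); H=hsv[b:e,a:c].reshape(-1,3)
        if n=='pin': m=(H[:,1]>130)&((H[:,0]<10)|(H[:,0]>170))
        elif n in('post','col'): m=(I.max(1)<50)
        else: m=W[:,2]>0.02
        m&=np.isfinite(W[:,2])
        W=W[m]; 
        if len(W)==0: print(f,n,'none');continue
        zt=np.percentile(W[:,2],95); T=W[W[:,2]>zt-.006]
        print(f,n,len(W),'ztop',zt.round(4),'top mean',T.mean(0).round(4),'all med',np.median(W,0).round(4),'min',W.min(0).round(3),'max',W.max(0).round(3))
im,w=world('top')
# beaker rim ring
W=w[215:285,175:245]; m=(abs(W[...,2]-.126)<.008); P=W[m][:,:2].astype(np.float32); print('rim',len(P),cv2.minEnclosingCircle(P),)
# base plate orientation
m=((abs(w[...,2]-.006)<.004)).astype(np.uint8); m[:, :180]=0;m[:,250:]=0;m[:165]=0;m[285:]=0
hsv=cv2.cvtColor(im,cv2.COLOR_BGR2HSV); m&=((hsv[...,1]>25)&(hsv[...,2]<190)).astype(np.uint8)
P=w[m>0][:,:2].astype(np.float32); print(len(P),cv2.minAreaRect(P))
s=np.hstack([cv2.resize(im[140:300,150:260],None,fx=3.5,fy=3.5),cv2.resize(cv2.imread('pics/scene.png')[130:390,110:285],(385,560))]);print(s.shape);cv2.imwrite('pics/crop.png',s)
E
```

```text
top amber 67 ztop 0.0525 top mean [ 0.4729 -0.1762  0.0494] all med [ 0.4718 -0.1746  0.048 ] min [ 0.463 -0.184  0.021] max [ 0.482 -0.166  0.055]
top blue 64 ztop 0.052 top mean [ 0.4347 -0.0811  0.0491] all med [ 0.4345 -0.0811  0.047 ] min [ 0.425 -0.091  0.028] max [ 0.444 -0.072  0.053]
top white 76 ztop 0.0511 top mean [ 0.4605 -0.2717  0.0488] all med [ 0.4605 -0.2689  0.0469] min [ 0.451 -0.281  0.021] max [ 0.47  -0.261  0.054]
top post 60 ztop 0.2462 top mean [0.6162 0.1883 0.2434] all med [0.6136 0.1871 0.2411] min [0.608 0.182 0.014] max [0.669 0.218 0.247]
top pin 22 ztop 0.2441 top mean [0.6114 0.2358 0.2417] all med [0.6108 0.2338 0.2405] min [0.608 0.231 0.224] max [0.615 0.239 0.244]
top col 310 ztop 0.3334 top mean [0.6918 0.2224 0.3312] all med [0.6872 0.2187 0.3122] min [0.681 0.21  0.207] max [0.702 0.236 0.336]
scene amber 177 ztop 0.0507 top mean [ 0.4728 -0.1718  0.049 ] all med [ 0.4702 -0.1682  0.0365] min [ 0.463 -0.182  0.02 ] max [ 0.484 -0.161  0.052]
scene post 273 ztop 0.2444 top mean [0.6144 0.194  0.2428] all med [0.6119 0.1951 0.2247] min [0.606 0.185 0.2  ] max [0.623 0.201 0.246]
scene pin 17 ztop 0.2438 top mean [0.6114 0.2394 0.2431] all med [0.6117 0.2394 0.2431] min [0.606 0.235 0.242] max [0.616 0.243 0.244]
scene col 269 ztop 0.3329 top mean [0.6893 0.2284 0.331 ] all med [0.6867 0.2279 0.3278] min [0.679 0.215 0.31 ] max [0.706 0.24  0.334]
rim 246 ((0.5525693297386169, 0.20751577615737915), 0.051811154931783676)
1406 ((0.6106881499290466, 0.21322795748710632), (0.23931995034217834, 0.11768893152475357), 5.590282917022705)
(560, 770, 3)
```

View pics/crop.png

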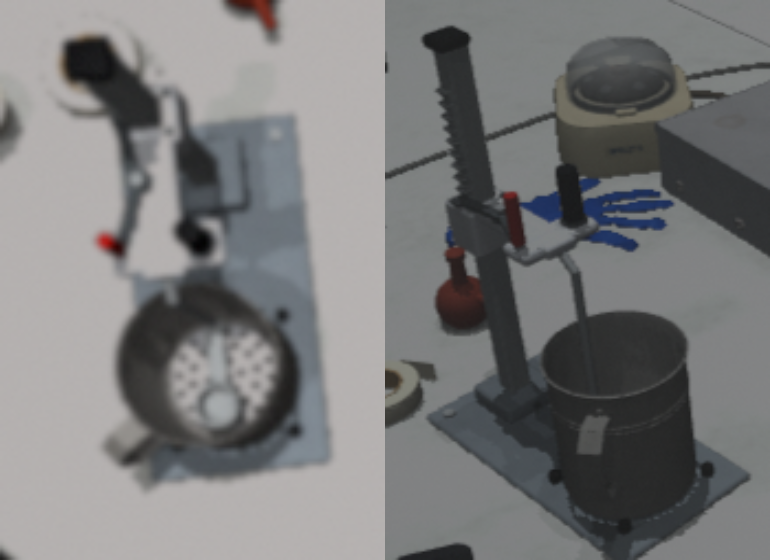

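```bash
python3 - <<'E'
from h import *
im,w=world('top')
np.set_printoptions(linewidth=200,precision=3,suppress=True)
print((w[248:264,205:224,2]*1000).round(0))
print(w[255,213],w[250,213])
o=get_obs(); R=cv2.Rodrigues(np.array([0,0,0.]))[0]
from scipy.spatial.transform import Rotation as r
Rt=r.from_euler('xyz',o['ee_rot']).as_matrix(); p=np.array(o['tcp_pos'])
for t in([.615,.191,.30],): print(o['time'],Rt.T@(np.array(t)-p)*1000, (Rt.T@r.from_euler('xyz',[np.pi,0,np.pi+.1]).as_matrix()).round(3))
print(r.from_matrix(Rt.T@r.from_euler('xyz',[np.pi,0,np.pi+.1]).as_matrix()).as_rotvec(degrees=True))
E
```

```text
[[ 28.  30.  29.  29.  29.  57.  59.  55.  61.  56.  58.  27.  35.  31.  32.  32.  28.  28.  25.]
 [ 31.  29.  28.  29.  32.  55.  77.  70.  53.  58.  55.  33.  29.  27.  27.  34.  30.  29.  26.]
 [ 30.  34.  27.  28.  74.  72.  74.  72.  74.  75.  71.  34.  28.  27.  29.  32.  26.  26.  29.]
 [ 29.  27.  27.  74.  74.  66.  55.  56.  57.  58.  73.  71.  64.  31.  32.  34.  26.  30.  27.]
 [ 31.  27.  73.  71.  57.  53.  53.  54.  57.  58.  53.  72.  71.  59.  27.  35.  28.  31.  29.]
 [ 29.  71.  74.  64.  54.  56.  60.  52.  55.  55.  59.  62.  75.  73.  49.  34.  31.  26.  31.]
 [ 27.  75.  64.  61.  56.  55.  51.  50.  59.  60.  58.  54.  72.  71.  60.  30.  30.  29.  30.]
 [ 30.  73.  64.  58.  55.  55.  54.  57.  54.  58.  60.  55.  74.  76.  57.  31.  29.  27.  31.]
 [ 28.  69.  68.  60.  55.  57.  58.  51.  61.  53.  50.  55.  57.  73.  60.  32.  29.  29.  27.]
 [ 26.  72.  71.  54.  59.  56.  53.  58.  56.  58.  51.  56.  77.  75.  61.  30.  34.  29.  27.]
 [ 33.  74.  75.  64.  54.  56.  56.  54.  54.  53.  53.  53.  74.  68.  60.  31.  30.  30. 125.]
 [ 30.  29.  75.  68.  55.  57.  54.  55.  56.  52.  53.  75.  75.  66.  50.  26.  28. 122. 127.]
 [  5.  32.  30.  73.  75.  57.  57.  55.  54.  56.  74.  75.  65.  59.  32.  32. 125. 125. 107.]
 [ 10.   8.   5.  29.  74.  74.  70.  72.  73.  72.  76.  61.  56.  34.  30. 124. 127. 107.  94.]
 [  2.   6.   6.   2.   4.  11.  61.  61.  67.  57.  57.  29.  27.   7. 122. 125. 105.  98.  88.]
 [  8.   7.  10.   6.  10.   7.   8.   8.   8.  11.  10.   4. 122.  nan 108.  97.  90.  77.  71.]]
[0.533 0.206 0.054] [0.543 0.202 0.074]
0.1 [-483.372 -173.965 -108.392] [[ 0.867  0.498 -0.   ]
 [-0.498  0.867  0.002]
 [ 0.001 -0.001  1.   ]]
[ -0.087  -0.033 -29.839]
```

move_arm:
  increments:
    - [0,0,-50,0,0,0,0.3]
    - [-40,-14,-109,0,0,-5,0.5]
    - [-486,-174,-109,0,0,-30,0.55]
    - [-486,-174,-109,0,0,-30,0.55]
    - [-486,-174,-109,0,0,-30,0.55]
    - [-486,-174,-109,0,0,-30,0.55]
    - [-486,-174,-109,0,0,-30,0.55]
    - [-486,-174,-109,0,0,-30,0.55]
    - [-486,-174,-109,0,0,-30,0.55]
    - [-486,-174,-109,0,0,-30,0.55]
  squeeze: 25

```text
time: 1.1
tcp_pos: [0.5478, 0.2566, 0.2972]
ee_rot: [-3.141, -0.001, -3.039]
force: [1.3, 1.0, -0.1]
opening: 0.0393
gripper_force: 0.0
```

move_arm:
  increments:
    - [0,0,0,0,0,0,0.55]
    - [0,0,0,0,0,0,0.55]
    - [0,0,0,0,0,0,0.55]
    - [0,0,0,0,0,0,0.55]

```text
time: 1.5
tcp_pos: [0.5456, 0.2595, 0.2973]
ee_rot: [3.141, -0.001, -3.037]
force: [0.5, 0.2, 0.2]
opening: 0.0394
gripper_force: 0.0
```

```bash
cat >> h.py <<'E'
from scipy.spatial.transform import Rotation as r
def rel(t,yaw=None):
    o=get_obs(); Rt=r.from_euler('xyz',o['ee_rot']).as_matrix(); p=np.array(o['tcp_pos'])
    s=(Rt.T@(np.array(t)-p)*1000).round(1)
    q=None if yaw is None else r.from_matrix(Rt.T@r.from_euler('xyz',[np.pi,0,yaw]).as_matrix()).as_rotvec(degrees=True).round(2)
    print('t',o['time'],'tcp',p.round(4),'rpy',np.round(o['ee_rot'],4),'shift',s,'turn',q)
E
python3 - <<'E'
from h import *
rel([.617,.190,.300],np.pi+.1)
grab('wrist','w1')
im,w=world('w1'); hsv=cv2.cvtColor(im,cv2.COLOR_BGR2HSV)
z=w[...,2]
m=(z>.215)&(z<.26)&(im.max(2)<60)&(w[...,0]>.59)&(w[...,0]<.65)&(w[...,1]<.215)&(w[...,1]>.165); print('post',m.sum(),np.median(w[m],0) if m.any() else'')
t=m&(z>.241); print(w[t].mean(0),w[t].min(0),w[t].max(0))
m=(z>.215)&(z<.26)&(hsv[...,1]>130)&((hsv[...,0]<10)|(hsv[...,0]>170)); print('pin',m.sum(),np.median(w[m],0))
t=m&(z>.241); print(w[t].mean(0),w[t].min(0),w[t].max(0))
E
```

```text
t 1.5 tcp [0.5456 0.2595 0.2973] rpy [ 3.1414e+00 -8.0000e-04 -3.0370e+00] shift [-63.7 -76.5  -2.8] turn [ 0.01 -0.05  0.26]
post 260 [0.61104764 0.19294973 0.22675749]<stdin>:7: RuntimeWarning: Mean of empty slice.
  ret = um.true_divide(
Traceback (most recent call last):
ValueError: zero-size array to reduction operation minimum which has no identity
```

View pics/w1.png

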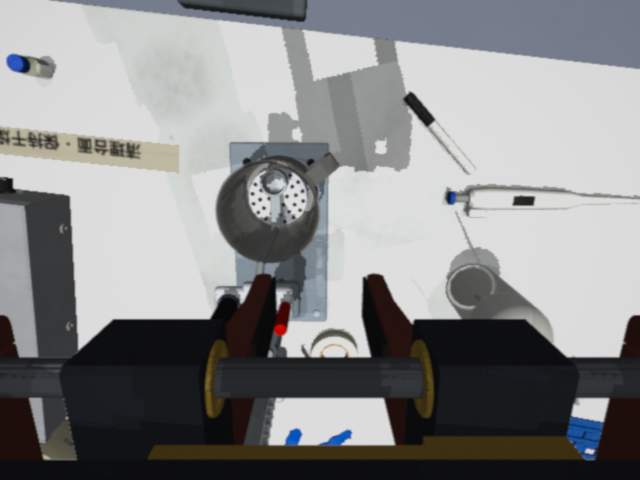

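The wrist view shows the stand upright below: pin (283,318), post (227,305) partly behind the finger, cup (275,182). This agrees with post ≈ (.617,.191).

move_arm:
  increments:
    - [-32,-38,-3,0,0,0,0.55]
    - [-64,-76,-3,0,0,0,0.55]
    - [-64,-76,-3,0,0,0,0.55]
    - [-64,-76,-3,0,0,0,0.55]
    - [-64,-76,-3,0,0,0,0.55]

```text
time: 2.05
tcp_pos: [0.6172, 0.1905, 0.3003]
ee_rot: [3.141, -0.001, -3.038]
force: [0.4, 0.4, 0.3]
opening: 0.0393
gripper_force: 0.0
```

```bash
python3 - <<'E'
from h import *
rel([.617,.1905,.213],np.pi+.1)
grab('wrist','w2'); grab('scene','s2')
im=cv2.imread('pics/w2.png'); s=cv2.imread('pics/s2.png')
cv2.imwrite('pics/c2.png',np.hstack([im[200:480,120:520],cv2.resize(s[100:300,60:320],(364,280))]))
E
```

```text
t 2.05 tcp [0.6172 0.1905 0.3003] rpy [ 3.1411e+00 -9.0000e-04 -3.0375e+00] shift [ 0.2 -0.  87.3] turn [ 0.03 -0.05  0.23]
```

View pics/c2.png

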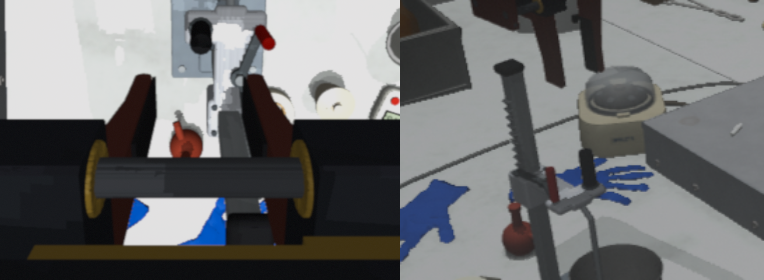

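Wrist crop: the post is at crop (200,35), centred between the fingers, and the pin at (265,38). I'll check the post and pin numerically before descending.

```bash
python3 - <<'E'
from h import *
im,w=world('w2'); hsv=cv2.cvtColor(im,cv2.COLOR_BGR2HSV); z=w[...,2]
B=np.zeros_like(z,bool);B[205:270,295:410]=1
for n,m in (('post',B&(im.max(2)<60)&(z>.2)),('pin',B&(hsv[...,1]>130)&((hsv[...,0]<10)|(hsv[...,0]>170))&(z>.2))):
    W=w[m]; t=W[W[:,2]>np.percentile(W[:,2],95)-.006]; print(n,len(W),W[:,2].max(),t.mean(0),t.min(0),t.max(0))
E
```

```text
post 648 0.24465572365951305 [0.61661895 0.19065706 0.24273852] [0.60996531 0.18375239 0.23791954] [0.62418265 0.19815497 0.24465572]
pin 277 0.2439768373681595 [0.61213177 0.23631396 0.24163718] [0.60829254 0.2320341  0.23703356] [0.61677896 0.24096957 0.24397684]
```

move_arm:
  increments:
    - [0,0,30,0,0,0,0.55]
    - [0,0,60,0,0,0,0.55]
    - [0,0,80,0,0,0,0.55]
    - [0,0,87,0,0,0,0.55]
    - [0,0,87,0,0,0,0.55]
    - [0,0,87,0,0,0,1]
    - [0,0,87,0,0,0,1]
    - [0,0,87,0,0,0,1]
    - [0,0,87,0,0,0,1]
    - [0,0,87,0,0,0,1]
  squeeze: 35

```text
time: 3.15
tcp_pos: [0.6186, 0.1892, 0.2139]
ee_rot: [-3.142, 0.001, -3.039]
force: [0.7, -0.4, -0.2]
opening: 0.003
gripper_force: 0.0
```

```bash
python3 - <<'E'
from h import *
rel([.617,.1905,.213],np.pi+.1)
grab('wrist','w3'); grab('scene','s3')
im=cv2.imread('pics/w3.png'); s=cv2.imread('pics/s3.png')
cv2.imwrite('pics/c3.png',np.hstack([im[200:480,120:520],cv2.resize(s[100:300,60:320],(364,280))]))
print(get_obs())
E
```

```text
t 3.15 tcp [0.6186 0.1892 0.2139] rpy [-3.1416e+00  6.0000e-04 -3.0389e+00] shift [1.5 1.4 0.9] turn [-0.    0.04  0.16]
{'time': 3.25, 'joint_positions': array([ 1.90226427e-01,  4.09196408e-01,  1.37551344e+00, -9.22814316e-05,
        1.35668371e+00, -1.48324774e+00]), 'joint_vel': array([-3.01316224e-04,  6.65998439e-04,  8.35282148e-05,  5.00830789e-04,
       -1.27178487e-03,  1.21297859e-03]), 'joint_torque': array([-5.84022515e-02, -5.55989456e+01, -2.80742222e+01, -5.38475357e-02,
        6.30850461e-02,  2.88451574e-04]), 'tcp_pos': array([0.61849881, 0.18922269, 0.21361428]), 'ee_rot': array([-3.14152023e+00,  2.06214450e-04, -3.03889521e+00]), 'force': array([-0.91682691, -0.39468146,  1.29546542]), 'moment': array([ 0.0899777 ,  0.08121249, -0.03168555]), 'gripper_force': 0.6304513730628969, 'opening': 0.00032784618873636455}
```

View pics/c3.png

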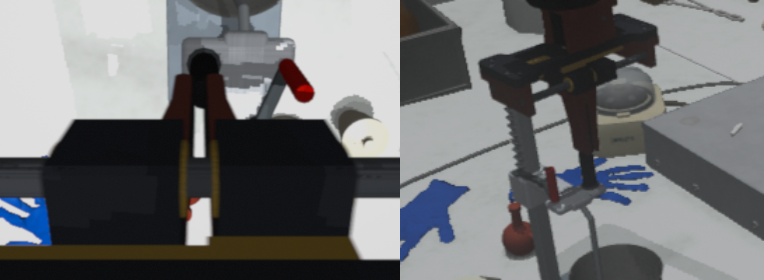

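The fingers shut without the post: in the wrist crop the post (203,65) stands just on the robot side of the closed finger tips (200,78). I'll measure that gap.

```bash
python3 - <<'E'
from h import *
np.set_printoptions(precision=4,suppress=True)
for f in('w3','s3','w2'):
    im,w=world(f); z=w[...,2]; I=im.astype(int)
    red=(I[...,2]>I[...,1]+12)&(I[...,2]<120)  # brown fingers
    dark=(im.max(2)<60)&~red
    B=np.isfinite(z)&(abs(w[...,0]-.62)<.06)&(abs(w[...,1]-.19)<.045)
    for n,m in (('finger',B&red&(z<.30)),('black',B&dark&(z<.25)&(z>.2))):
        W=w[m]
        if len(W)<5: print(f,n,len(W));continue
        print(f,n,len(W),np.percentile(W,[2,50,98],axis=0).ravel())
        if n=='finger':
            t=W[W[:,2]<np.percentile(W[:,2],3)+.008]; print('  tip',t.min(0),t.mean(0),t.max(0))
P=np.load('pics/w3.npz'); E=P['extrinsics']; print(E)
for q in([.6185,.1892,.2136],[.617,.1906,.244]):
    c=np.linalg.inv(E)@np.r_[q,1]; print(P['cx']+P['fx']*c[0]/-c[2],P['cy']-P['fy']*c[1]/-c[2],-c[2])
E
```

```text
w3 finger 2155 [0.606  0.1767 0.2094 0.6077 0.1918 0.2674 0.614  0.2345 0.2945]
  tip [0.6088 0.2319 0.2029] [0.6114 0.2331 0.2123] [0.6163 0.2349 0.2203]
w3 black 1169 [0.6083 0.1822 0.2012 0.6117 0.1892 0.2171 0.6389 0.2338 0.2481]
s3 finger 5 [0.6114 0.2146 0.1998 0.6193 0.2307 0.202  0.6527 0.2347 0.2345]
  tip [0.6115 0.2141 0.1997] [0.6309 0.2252 0.2021] [0.6539 0.2347 0.2055]
s3 black 306 [0.6068 0.1829 0.2016 0.6118 0.1962 0.2229 0.6686 0.2344 0.2494]
w2 finger 142 [0.6088 0.232  0.2049 0.611  0.2331 0.2284 0.6153 0.2349 0.2424]
  tip [0.6088 0.2321 0.2039] [0.611  0.2332 0.209 ] [0.6146 0.2349 0.2128]
w2 black 670 [0.6099 0.1837 0.2017 0.6137 0.1907 0.2415 0.6671 0.2292 0.2443]
[[-0.1026 -0.958  -0.2677  0.5455]
 [ 0.9947 -0.0988 -0.0277  0.1806]
 [ 0.0001 -0.2691  0.9631  0.4058]
 [ 0.      0.      0.      1.    ]]
320.6619619849742 272.93905155951916 0.2048686982925594
324.3413165786078 293.8923135324365 0.17522751227012204
```

```bash
python3 - <<'E'
from h import *
np.set_printoptions(precision=3,suppress=True)
im,w=world('w3')
for c in (323,310,421):
  for v in range(246,330,6): print(c,v,im[v,c],w[v,c])
print('scene')
im,w=world('s3')
c=60+int(588*260/364)
for v in range(100+int(110/1.4),100+int(200/1.4),4): print(c,v,im[v,c],w[v,c])
E
```

```text
323 246 [107 104 102] [0.608 0.189 0.199]
323 252 [22 21 20] [0.61  0.19  0.204]
323 258 [8 6 5] [0.61  0.19  0.214]
323 264 [8 6 6] [0.61  0.189 0.222]
323 270 [9 8 8] [0.61  0.189 0.23 ]
323 276 [9 8 7] [0.61  0.189 0.239]
323 282 [13 13 13] [0.608 0.189 0.251]
323 288 [12 12 13] [0.609 0.189 0.257]
323 294 [12 11 10] [0.609 0.189 0.263]
323 300 [11  9 10] [0.609 0.189 0.268]
323 306 [12 11 10] [0.608 0.189 0.275]
323 312 [145 146 143] [0.609 0.189 0.279]
323 318 [150 152 149] [0.608 0.189 0.284]
323 324 [166 166 167] [0.608 0.189 0.289]
310 246 [107 103 101] [0.608 0.182 0.199]
310 252 [102  99  97] [0.612 0.182 0.2  ]
310 258 [38 36 33] [0.615 0.183 0.201]
310 264 [23 21 20] [0.616 0.183 0.207]
310 270 [16 14 12] [0.615 0.183 0.219]
310 276 [13 16 33] [0.608 0.183 0.247]
310 282 [14 16 34] [0.607 0.183 0.255]
310 288 [12 15 31] [0.608 0.183 0.26 ]
310 294 [13 15 29] [0.608 0.184 0.266]
310 300 [14 15 29] [0.608 0.184 0.271]
310 306 [12 14 25] [0.607 0.184 0.278]
310 312 [13 14 22] [0.607 0.184 0.283]
310 318 [14 14 19] [0.61  0.184 0.282]
310 324 [11 10 16] [0.61  0.184 0.287]
42
[... 518 characters left out ...]
 [160 161 160] [ 0.744  0.322 -0.001]
421 324 [18 14 13] [0.583 0.207 0.331]
scene
480 178 [35 29 24] [0.089 0.264 0.51 ]
480 182 [34 29 23] [0.088 0.264 0.507]
480 186 [35 30 25] [0.088 0.263 0.504]
480 190 [36 30 25] [0.088 0.262 0.501]
480 194 [34 28 23] [0.086 0.264 0.499]
480 198 [35 30 24] [0.087 0.263 0.495]
480 202 [35 31 25] [0.087 0.262 0.492]
480 206 [36 31 26] [0.085 0.264 0.49 ]
480 210 [35 29 24] [nan nan nan]
480 214 [35 30 24] [0.085 0.262 0.483]
480 218 [36 31 25] [0.085 0.262 0.48 ]
480 222 [34 30 24] [0.084 0.262 0.478]
480 226 [27 23 18] [0.084 0.262 0.474]
480 230 [25 24 18] [0.084 0.261 0.471]
480 234 [31 31 20] [0.084 0.261 0.468]
480 238 [30 29 18] [0.084 0.259 0.463]
```

```bash
python3 - <<'E'
from h import *
np.set_printoptions(precision=3,suppress=True)
im,w=world('s3')
for c in (190,195):
  for v in range(180,245,4): print(c,v,im[v,c],w[v,c])
im,w=world('w2')
for c,rows in ((265,range(264,300,4)),(375,range(264,300,4))):
  for v in rows: print(c,v,im[v,c],w[v,c])
E
```

```text
190 180 [34 34 41] [0.605 0.196 0.297]
190 184 [34 34 42] [0.607 0.196 0.29 ]
190 188 [34 35 42] [0.605 0.198 0.284]
190 192 [35 36 43] [0.605 0.198 0.278]
190 196 [36 37 44] [0.605 0.199 0.272]
190 200 [35 36 43] [0.609 0.198 0.263]
190 204 [38 38 45] [0.609 0.199 0.257]
190 208 [37 37 44] [0.614 0.198 0.247]
190 212 [35 33 33] [0.615 0.198 0.24 ]
190 216 [36 35 34] [0.614 0.199 0.234]
190 220 [36 35 34] [0.615 0.2   0.227]
190 224 [39 37 37] [0.615 0.201 0.22 ]
190 228 [89 52 37] [0.616 0.201 0.212]
190 232 [43 42 40] [0.62  0.2   0.203]
190 236 [95 93 90] [0.616 0.203 0.199]
190 240 [95 92 89] [0.605 0.21  0.2  ]
190 244 [86 83 81] [0.598 0.215 0.198]
195 180 [34 34 39] [0.605 0.187 0.294]
195 184 [32 32 37] [0.607 0.187 0.286]
195 188 [33 33 34] [0.609 0.187 0.279]
195 192 [34 34 34] [0.609 0.188 0.273]
195 196 [35 35 35] [0.611 0.188 0.265]
195 200 [35 35 39] [0.609 0.19  0.26 ]
195 204 [36 36 43] [nan nan nan]
195 208 [37 36 43] [0.605 0.194 0.249]
195 212 [35 33 33] [0.611 0.191 0.239]
195 216 [37 36 34] [0.611 0.193 0.233]
195 220 [37 35 34] [0.609 0.195 0.227]
195 224 [37 35
[... 239 characters left out ...]
3] [ 0.726  0.127 -0.   ]
265 268 [218 220 216] [nan nan nan]
265 272 [206 208 205] [ 0.738  0.128 -0.001]
265 276 [18 20 42] [0.609 0.164 0.333]
265 280 [16 19 39] [0.608 0.165 0.338]
265 284 [16 19 39] [0.608 0.166 0.343]
265 288 [16 20 39] [0.608 0.166 0.348]
265 292 [14 18 38] [0.608 0.167 0.352]
265 296 [14 16 33] [0.61  0.167 0.352]
375 264 [167 156 142] [0.708 0.276 0.006]
375 268 [178 173 165] [0.713 0.276 0.007]
375 272 [174 165 156] [0.719 0.277 0.006]
375 276 [16 18 39] [0.604 0.213 0.333]
375 280 [15 19 39] [0.604 0.213 0.338]
375 284 [14 18 39] [0.604 0.212 0.342]
375 288 [16 19 39] [0.603 0.211 0.347]
375 292 [15 18 39] [0.604 0.211 0.351]
375 296 [15 18 38] [0.604 0.21  0.354]
```

Both cameras put the finger tips at z≈.247 (and .333 earlier), 33 mm above the reported TCP, so the fingers closed above the post. I'll apply this offset: the tip is at reported z + 33 mm.

move_arm:
  increments:
    - [0,0,-6,0,0,0,0.55]
    - [0,0,-6,0,0,0,0.55]
    - [0,0,-6,0,0,0,0.55]
    - [0,0,-6,0,0,0,0.55]
    - [0,0,-6,0,0,0,0.55]
    - [0,0,10,0,0,0,0.55]
    - [0,0,20,0,0,0,0.55]
    - [0,0,30,0,0,0,0.55]
    - [0,0,30,0,0,0,0.55]

```text
time: 4.15
tcp_pos: [0.6171, 0.189, 0.1815]
ee_rot: [-3.141, -0.003, -3.039]
force: [-0.7, 0.1, -0.4]
opening: 0.0395
gripper_force: 0.0
```

move_arm:
  increments:
    - [0,0,1,0,0,0,1]
    - [0,0,1,0,0,0,1]
    - [0,0,1,0,0,0,1]
    - [0,0,1,0,0,0,1]
    - [0,0,1,0,0,0,1]

```text
time: 4.65
tcp_pos: [0.6185, 0.1921, 0.183]
ee_rot: [3.137, 0.001, -3.039]
force: [-1.2, 8.1, -0.1]
opening: 0.0157
gripper_force: 35.0
```

move_arm:
  increments:
    - [0,2,-4,0,0,0,1]
    - [0,2,-10,0,0,0,1]
    - [0,2,-16,0,0,0,1]
    - [0,2,-22,0,0,0,1]
    - [0,2,-28,0,0,0,1]
    - [0,2,-34,0,0,0,1]
    - [0,2,-40,0,0,0,1]
    - [0,2,-46,0,0,0,1]
    - [0,2,-50,0,0,0,1]
    - [0,2,-50,0,0,0,1]

```text
time: 5.65
tcp_pos: [0.6185, 0.192, 0.2331]
ee_rot: [3.141, 0.001, -3.039]
force: [0.6, 3.2, -2.1]
opening: 0.0153
gripper_force: 35.0
```

move_arm:
  increments:
    - [0,0,-6,0,0,0,1]
    - [0,0,-12,0,0,0,1]
    - [0,0,-18,0,0,0,1]
    - [0,0,-24,0,0,0,1]
    - [0,0,-30,0,0,0,1]
    - [0,0,-36,0,0,0,1]
    - [0,0,-41,0,0,0,1]
    - [0,0,-44,0,0,0,1]
    - [0,0,-44,0,0,0,1]

```text
time: 6.55
tcp_pos: [0.6185, 0.192, 0.277]
ee_rot: [3.141, 0.001, -3.039]
force: [2.7, 4.9, -2.6]
opening: 0.0153
gripper_force: 35.0
```

move_arm:
  increments:
    - [0,0,1,0,0,0,1]
    - [0,0,3,0,0,0,1]
    - [0,0,4,0,0,0,1]
    - [0,0,4,0,0,0,1]

```text
time: 6.95
tcp_pos: [0.6185, 0.1919, 0.2731]
ee_rot: [3.141, 0.001, -3.039]
force: [1.8, 4.6, -2.6]
opening: 0.0154
gripper_force: 35.0
```

move_arm:
  increments:
    - [0,0,0,0,0,0,0.9]
    - [0,0,0,0,0,0,0.55]
    - [0,0,0,0,0,0,0.55]
    - [0,0,0,0,0,0,0.55]
    - [0,0,-20,0,0,0,0.55]
    - [0,0,-50,0,0,0,0.55]
    - [0,0,-75,0,0,0,0.55]
    - [0,0,-75,0,0,0,0.55]

```text
time: 7.75
tcp_pos: [0.6201, 0.1912, 0.3518]
ee_rot: [-3.142, 0.007, -3.039]
force: [-0.4, 0.1, 1.0]
opening: 0.0398
gripper_force: 0.0
```

```bash
python3 - <<'E'
from h import *
np.set_printoptions(precision=4,suppress=True)
# vial: true tip z = reported + .033 ; approach first above
rel([.472,-.173,.12],np.pi+.1)
grab('scene','s4'); grab('top','t4')
for f in('s4','t4'):
    im,w=world(f); hsv=cv2.cvtColor(im,cv2.COLOR_BGR2HSV); z=w[...,2]
    m=(hsv[...,1]>110)&((hsv[...,0]<10)|(hsv[...,0]>170))&(z>.28)&(z<.37)&(abs(w[...,0]-.612)<.02)&(abs(w[...,1]-.236)<.02)
    if m.any(): print(f,'pin',m.sum(),w[m].max(0),np.median(w[m],0))
    m=(abs(w[...,0]-.533)<.03)&(abs(w[...,1]-.206)<.03)&(z>.14)&(z<.2); print('cup',m.sum(),w[m].mean(0),np.percentile(z[m],[5,50,95]))
    mm=m&(z>np.percentile(z[m],90)-.008); print(cv2.minEnclosingCircle(w[mm][:,:2].astype(np.float32)))
E
```

```text
t 7.75 tcp [0.6201 0.1912 0.3518] rpy [-3.1415  0.007  -3.0391] shift [ 186.2 -347.1  230.6] turn [-0.    0.4   0.14]
s4 pin 38 [0.614  0.2437 0.3338] [0.6098 0.2412 0.3179]
cup 438 [0.5306 0.2104 0.1555] [0.145  0.1558 0.1648]
((0.5313529968261719, 0.2087753266096115), 0.015885887667536736)
cup 221 [0.5352 0.2057 0.1517] [0.1428 0.1478 0.1656]
((0.5298581719398499, 0.20563264191150665), 0.015211699530482292)
```

move_arm:
  increments:
    - [40,-40,0,0,0,0,0.4]
    - [90,-150,40,0,0,0,0.4]
    - [186,-347,200,0,0,0,0.4]
    - [186,-347,230,0,0,0,0.4]
    - [186,-347,230,0,0,0,0.4]
    - [186,-347,230,0,0,0,0.4]
    - [186,-347,230,0,0,0,0.4]
    - [186,-347,230,0,0,0,0.4]
    - [186,-347,230,0,0,0,0.4]
    - [186,-347,230,0,0,0,0.4]

```text
time: 8.85
tcp_pos: [0.4642, -0.1741, 0.1137]
ee_rot: [3.139, -0.006, -3.041]
force: [-0.3, 0.1, -0.0]
opening: 0.0527
gripper_force: 0.0
```

move_arm:
  increments:
    - [0,0,0,0,0,0,0.4]
    - [0,0,0,0,0,0,0.4]
    - [0,0,0,0,0,0,0.4]

```text
time: 9.15
tcp_pos: [0.47, -0.1721, 0.1185]
ee_rot: [-3.141, 0.002, -3.038]
force: [0.2, 0.2, -0.3]
opening: 0.053
gripper_force: 0.0
```

```bash
python3 - <<'E'
from h import *
rel([.472,-.173,.06],np.pi+.1)
grab('wrist','w5'); im,w=world('w5'); z=w[...,2]
np.set_printoptions(precision=4,suppress=True)
m=(abs(w[...,0]-.472)<.03)&(abs(w[...,1]+.173)<.03)&(z>.008)&(z<.06); print(m.sum(),w[m].min(0),w[m].max(0))
t=m&(z>.044); print('cap top',t.sum(),w[t].mean(0),cv2.minEnclosingCircle(w[t][:,:2].astype(np.float32)))
E
```

```text
t 9.15 tcp [ 0.47   -0.1721  0.1185] rpy [-3.1410e+00  1.6000e-03 -3.0376e+00] shift [-1.8 -1.1 58.5] turn [-0.03  0.09  0.23]
844 [ 0.463  -0.186   0.0088] [ 0.4829 -0.1655  0.0501]
cap top 497 [ 0.4732 -0.1757  0.0482] ((0.4737343192100525, -0.17577514052391052), 0.00918252021074295)
```

move_arm:
  increments:
    - [-3,-4,30,0,0,0,0.4]
    - [-3,-4,60,0,0,0,0.4]
    - [-3,-4,90,0,0,0,0.4]
    - [-3,-4,110,0,0,0,0.4]
    - [-3,-4,118,0,0,0,0.4]
    - [-3,-4,125,0,0,0,0.4]
    - [-3,-4,126,0,0,0,0.4]
    - [-3,-4,126,0,0,0,0.4]

```text
time: 10.0
tcp_pos: [0.473, -0.1768, -0.0078]
ee_rot: [-3.141, 0.001, -3.038]
force: [-0.3, 0.5, -0.1]
opening: 0.0526
gripper_force: 0.0
```

```bash
python3 - <<'E'
from h import *
rel([.4735,-.1757,-.009],np.pi+.1)
grab('wrist','w6'); im,w=world('w6'); I=im.astype(int)
np.set_printoptions(precision=4,suppress=True)
for c in (250,260,270,310,320,370,380,390):
  print(c,[ (v,w[v,c].round(3).tolist()) for v in (262,270,276,282,290)])
cv2.imwrite('pics/c6.png',im[180:420,160:480])
E
```

```text
t 10.0 tcp [ 0.473  -0.1768 -0.0078] rpy [-3.1407e+00  1.2000e-03 -3.0384e+00] shift [-0.6  1.1  1.2] turn [-0.05  0.07  0.18]
250 [(262, [0.468, -0.214, -0.001]), (270, [0.472, -0.213, 0.001]), (276, [0.465, -0.21, 0.025]), (282, [0.465, -0.208, 0.032]), (290, [0.464, -0.207, 0.041])]
260 [(262, [0.467, -0.209, -0.001]), (270, [0.472, -0.209, -0.001]), (276, [0.475, -0.208, -0.001]), (282, [0.468, -0.205, 0.023]), (290, [0.471, -0.205, 0.026])]
270 [(262, [0.467, -0.204, -0.0]), (270, [0.471, -0.203, -0.001]), (276, [0.475, -0.203, -0.001]), (282, [0.478, -0.203, -0.002]), (290, [0.482, -0.203, -0.001])]
310 [(262, [0.465, -0.183, -0.001]), (270, [0.466, -0.183, 0.007]), (276, [0.466, -0.183, 0.016]), (282, [0.466, -0.183, 0.023]), (290, [0.466, -0.182, 0.031])]
320 [(262, [0.464, -0.178, -0.0]), (270, [0.464, -0.178, 0.012]), (276, [0.464, -0.178, 0.02]), (282, [0.463, -0.178, 0.028]), (290, [0.465, -0.178, 0.033])]
370 [(262, [0.461, -0.153, -0.0]), (270, [0.466, -0.152, -0.002]), (276, [0.469, -0.152, -0.0]), (282, [0.472, -0.151, -0.0]), (290, [0.477, -0.151, 0.0])]
380 [(262, [0.461, -0.147, -0.001]), (270, [0.466, -0.147, -0.002]), (276, [0.468, -0.147, 0.0]), (282, [0.461, -0.152, 0.028]), (290, [0.462, -0.152, 0.033])]
390 [(262, [0.46, -0.143, -0.0]), (270, [0.465, -0.142, -0.0]), (276, [0.458, -0.148, 0.026]), (282, [0.458, -0.149, 0.034]), (290, [0.459, -0.15, 0.041])]
```

View pics/c6.png

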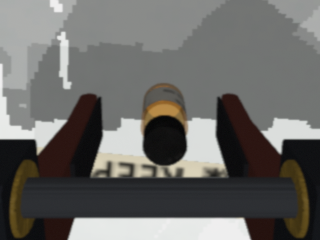

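The amber vial (crop 163,135) stands centred between the fingers, whose tips are 24 mm above the bench.

move_arm:
  increments:
    - [0,1,0,0,0,0,0.6]
    - [0,1,0,0,0,0,1]
    - [0,1,0,0,0,0,1]
    - [0,1,0,0,0,0,1]
    - [0,1,0,0,0,0,1]
    - [0,1,0,0,0,0,1]
  squeeze: 10

```text
time: 10.65
tcp_pos: [0.4721, -0.1757, -0.0084]
ee_rot: [-3.141, 0.0, -3.039]
force: [-0.1, 0.4, 1.8]
opening: 0.0209
gripper_force: 10.0
```

move_arm:
  increments:
    - [0,0,-15,0,0,0,1]
    - [0,0,-45,0,0,0,1]
    - [0,0,-85,0,0,0,1]
    - [0,0,-125,0,0,0,1]
    - [0,0,-165,0,0,0,1]
    - [0,0,-195,0,0,0,1]
    - [0,0,-195,0,0,0,1]
    - [0,0,-195,0,0,0,1]

```text
time: 11.45
tcp_pos: [0.4722, -0.1758, 0.1867]
ee_rot: [-3.141, 0.001, -3.039]
force: [-0.1, 1.0, -0.8]
opening: 0.0208
gripper_force: 10.0
```

move_arm:
  increments:
    - [-10,30,0,0,0,0,1]
    - [-24,80,0,0,0,0,1]
    - [-38,130,0,0,0,0,1]
    - [-52,180,0,0,0,0,1]
    - [-66,230,0,0,0,0,1]
    - [-80,280,0,0,0,0,1]
    - [-92,318,0,0,0,0,1]
    - [-92,318,0,0,0,0,1]
    - [-92,318,0,0,0,0,1]
    - [-92,318,0,0,0,0,1]

```text
time: 12.45
tcp_pos: [0.5297, 0.1489, 0.185]
ee_rot: [-3.141, -0.003, -3.039]
force: [-0.6, 0.2, -0.7]
opening: 0.0209
gripper_force: 10.0
```

move_arm:
  increments:
    - [0,0,0,0,0,0,1]
    - [0,0,0,0,0,0,1]
    - [0,0,0,0,0,0,1]

```text
time: 12.75
tcp_pos: [0.531, 0.149, 0.1865]
ee_rot: [-3.141, -0.0, -3.04]
force: [-0.3, -0.1, -0.3]
opening: 0.0209
gripper_force: 10.0
```

```bash
python3 - <<'E'
from h import *
rel([.531,.206,.1867],np.pi+.1)
grab('wrist','w7'); im,w=world('w7'); z=w[...,2]
np.set_printoptions(precision=4,suppress=True)
m=(abs(w[...,0]-.532)<.03)&(abs(w[...,1]-.206)<.025)&(z>.13)&(z<.175); print(m.sum(),np.percentile(w[m],[1,50,99],axis=0))
t=m&(z>.158); v,u=np.nonzero(t); P=w[t]; print(t.sum(),cv2.minEnclosingCircle(P[:,:2].astype(np.float32)),cv2.fitEllipse(np.c_[P[:,0],P[:,1]].astype(np.float32)*1000)[:2],u.min(),u.max(),v.min(),v.max())
# held vial
B=(abs(w[...,0]-.531)<.02)&(abs(w[...,1]-.150)<.012)&(z>.17)&(z<.215); print('vial low',w[B].min(0),w[B].max(0))
b=B&(z<.205); print(np.percentile(w[b],[2,50,98],axis=0))
cv2.imwrite('pics/c7.png',im)
E
```

```text
t 12.75 tcp [0.531  0.149  0.1865] rpy [-3.1414 -0.     -3.0405] shift [-5.8 56.7 -0.2] turn [-0.01 -0.    0.06]
2510 [[0.5173 0.1916 0.1432]
 [0.5343 0.2073 0.1508]
 [0.5611 0.2195 0.1644]]
854 ((0.5317506790161133, 0.20599029958248138), 0.015109469182789326) ((531.4478759765625, 205.76365661621094), (26.882211685180664, 27.06571388244629)) 389 439 244 292
vial low [0.5217 0.138  0.1957] [0.5306 0.1584 0.215 ]
[[0.5222 0.1384 0.1963]
 [0.5235 0.1472 0.2006]
 [0.5295 0.1573 0.2048]]
```

View pics/c7.png

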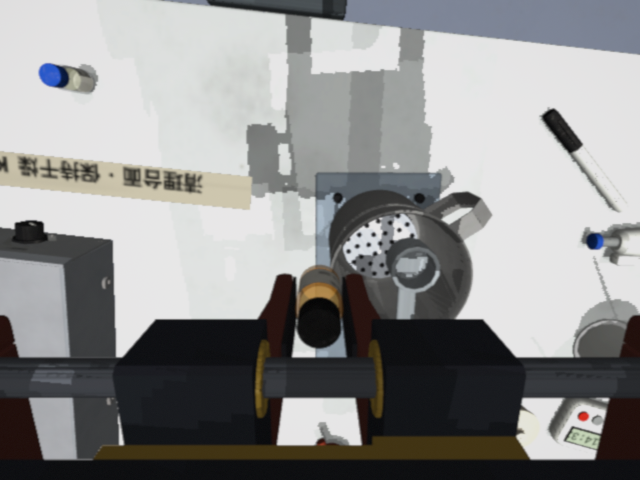

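The cup mouth is visible at (415,265), beside the held vial (320,300). The vial's axis is (.5325,.1482) and the cup centre (.5317,.2059).

move_arm:
  increments:
    - [-2,30,0,0,0,0,1]
    - [-5,57.5,0,0,0,0,1]
    - [-5,57.5,0,0,0,0,1]
    - [-5,57.5,0,0,0,0,1]
    - [-5,57.5,10,0,0,0,1]
    - [-5,57.5,20,0,0,0,1]
    - [-5,57.5,25,0,0,0,1]
    - [-5,57.5,25,0,0,0,1]

```text
time: 13.6
tcp_pos: [0.529, 0.207, 0.16]
ee_rot: [-3.141, -0.003, -3.04]
force: [-0.6, -1.2, 0.3]
opening: 0.0207
gripper_force: 10.0
```

```bash
python3 - <<'E'
from h import *
rel([.531,.206,.1867],np.pi+.1)
np.set_printoptions(precision=4,suppress=True)
grab('wrist','w8'); grab('scene','s8'); im,w=world('w8'); z=w[...,2]
A=(abs(w[...,0]-.532)<.03)&(abs(w[...,1]-.206)<.02)
for lo,hi in ((.145,.162),(.1625,.167),(.172,.185),(.185,.2)):
    m=A&(z>lo)&(z<hi); print(lo,m.sum(),w[m].min(0),w[m].max(0)) if m.any() else 0
cv2.imwrite('pics/c8.png',np.hstack([cv2.resize(im[200:360,220:420],(400,320)),cv2.resize(cv2.imread('pics/s8.png')[160:360,110:310],(320,320))]))
E
```

```text
t 13.6 tcp [0.529 0.207 0.16 ] rpy [-3.1410e+00 -2.8000e-03 -3.0395e+00] shift [ -1.8  -1.2 -26.7] turn [-0.03 -0.16  0.12]
0.145 668 [0.5168 0.1915 0.145 ] [0.5374 0.2206 0.162 ]
0.1625 313 [0.5171 0.1918 0.1625] [0.5391 0.2201 0.165 ]
0.172 357 [0.5196 0.1957 0.172 ] [0.5304 0.2161 0.1849]
0.185 1009 [0.5155 0.1861 0.185 ] [0.5397 0.2239 0.2   ]
```

View pics/c8.png

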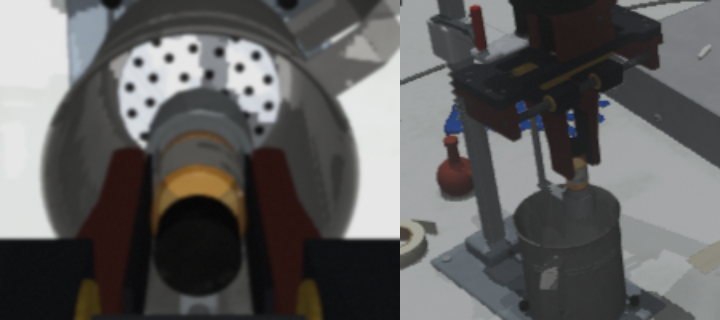

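The vial sits just above the cup mouth: y matches, x wants about +1.5 mm.

move_arm:
  increments:
    - [-1,0,0,0,0,0,1]
    - [-1,0,3,0,0,0,1]
    - [-1,0,6,0,0,0,1]
    - [-1,0,9,0,0,0,1]
    - [-1,0,12,0,0,0,1]
    - [-1,0,14,0,0,0,1]
    - [-1,0,14,0,0,0,1]

```text
time: 14.4
tcp_pos: [0.5307, 0.2078, 0.147]
ee_rot: [-3.141, -0.001, -3.039]
force: [0.0, -0.1, -0.5]
opening: 0.0207
gripper_force: 10.0
```

move_arm:
  increments:
    - [0,0,3,0,0,0,1]
    - [0,0,5,0,0,0,1]
    - [0,0,7,0,0,0,1]
    - [0,0,8,0,0,0,1]
    - [0,0,8,0,0,0,1]

```text
time: 14.9
tcp_pos: [0.531, 0.2079, 0.1393]
ee_rot: [-3.142, -0.0, -3.039]
force: [0.6, 0.4, -0.2]
opening: 0.0206
gripper_force: 10.0
```

move_arm:
  increments:
    - [0,0,1,0,0,0,1]
    - [0,0,2,0,0,0,1]
    - [0,0,2,0,0,0,1]

```text
time: 15.2
tcp_pos: [0.5312, 0.2079, 0.1383]
ee_rot: [-3.142, 0.001, -3.039]
force: [-1.2, -0.5, 6.7]
opening: 0.021
gripper_force: 10.0
```

move_arm:
  increments:
    - [0,0,-1,0,0,0,0.74]
    - [0,0,-1,0,0,0,0.7]
    - [0,0,-1,0,0,0,0.6]
    - [0,0,-1,0,0,0,0.5]
    - [0,0,-10,0,0,0,0.5]
    - [0,0,-30,0,0,0,0.5]
    - [0,0,-60,0,0,0,0.3]
    - [0,0,-90,0,0,0,0]
    - [0,0,-90,0,0,0,0]

```text
time: 16.1
tcp_pos: [0.5341, 0.2087, 0.2324]
ee_rot: [3.14, 0.008, -3.039]
force: [0.2, 0.8, 0.1]
opening: 0.0644
gripper_force: 0.0
```

```bash
python3 - <<'E'
from h import *
np.set_printoptions(precision=4,suppress=True)
grab('wrist','w9'); im,w=world('w9'); z=w[...,2]
A=(abs(w[...,0]-.532)<.03)&(abs(w[...,1]-.206)<.02)
for lo,hi in ((.15,.166),(.18,.205)):
    m=A&(z>lo)&(z<hi); print(lo,m.sum(),np.percentile(w[m],[2,50,98],axis=0))
# squeeze pose: centre between post(.617,.1906) and pin(.612,.2363)
rel([.615,.2135,.352],np.pi+.1)
E
```

```text
0.15 539 [[0.5173 0.1923 0.1511]
 [0.523  0.2047 0.1626]
 [0.541  0.2202 0.1647]]
0.18 692 [[0.5203 0.1981 0.1838]
 [0.5277 0.2062 0.1947]
 [0.5365 0.2143 0.1963]]
t 16.15 tcp [0.5328 0.2084 0.2301] rpy [ 3.1409  0.0051 -3.0387] shift [ -82.9   -3.3 -121.4] turn [0.04 0.29 0.16]
```

The vial top is at z .1955, so it's fully seated in the cup. Next I go over the post and pin with the gripper open.

move_arm:
  increments:
    - [0,0,-40,0,0,0,0]
    - [0,0,-80,0,0,0,0]
    - [0,0,-110,0,0,0,0]
    - [-20,-4,-120,0,0,0,0]
    - [-60,-8,-120,0,0,0,0]
    - [-83,-9,-120,0,0,0,0]
    - [-83,-9,-120,0,0,0,0]
    - [-83,-9,-120,0,0,0,0]
    - [-83,-9,-120,0,0,0,0]

```text
time: 17.05
tcp_pos: [0.6131, 0.2075, 0.3468]
ee_rot: [-3.141, -0.002, -3.038]
force: [0.6, 0.1, -0.5]
opening: 0.0877
gripper_force: 0.0
```

```bash
python3 - <<'E'
from h import *
rel([.6153,.2075,.272],np.pi+.1)
np.set_printoptions(precision=4,suppress=True)
grab('wrist','w10'); im,w=world('w10'); hsv=cv2.cvtColor(im,cv2.COLOR_BGR2HSV); z=w[...,2]
A=(abs(w[...,0]-.615)<.02)&(abs(w[...,1]-.212)<.04)&(z>.3)&(z<.345)
for n,m in(('post',A&(im.max(2)<60)&(w[...,1]<.21)),('pin',A&(hsv[...,1]>130)&((hsv[...,0]<10)|(hsv[...,0]>170)))):
    W=w[m]; t=W[W[:,2]>np.percentile(W[:,2],95)-.006]; print(n,len(W),W[:,2].max(),t.mean(0),t.min(0),t.max(0))
print(get_obs()['opening'])
E
```

```text
t 17.05 tcp [0.6131 0.2075 0.3468] rpy [-3.1414e+00 -2.1000e-03 -3.0385e+00] shift [-2.4 -0.2 74.8] turn [-0.01 -0.12  0.18]
post 828 0.33479583876018515 [0.6164 0.191  0.3327] [0.6098 0.1838 0.328 ] [0.6245 0.1982 0.3348]
pin 392 0.3339280115959453 [0.6122 0.2369 0.3315] [0.608  0.2325 0.327 ] [0.618  0.2416 0.3339]
0.08806716494711592
```

move_arm:
  increments:
    - [-1,0,20,0,0,0,0]
    - [-1,0,45,0,0,0,0]
    - [-1,0,65,0,0,0,0]
    - [-1,0,74,0,0,0,0]
    - [-1,0,74,0,0,0,0]
    - [-1,0,74,0,0,0,0]

```text
time: 17.7
tcp_pos: [0.6156, 0.2078, 0.2745]
ee_rot: [3.142, 0.001, -3.039]
force: [1.0, -0.1, 1.5]
opening: 0.0875
gripper_force: 0.0
```

move_arm:
  increments:
    - [0,0,0,0,0,0,0.3]
    - [0,0,0,0,0,0,0.35]
    - [0,0,0,0,0,0,0.6]
    - [0,0,0,0,0,0,0.6]
    - [0,0,0,0,0,0,0.6]
    - [0,0,0,0,0,0,0.6]
  squeeze: 30

```text
time: 18.3
tcp_pos: [0.6144, 0.2079, 0.2727]
ee_rot: [3.141, -0.002, -3.038]
force: [-1.5, 0.7, -4.6]
opening: 0.0478
gripper_force: 30.0
```

move_arm:
  increments:
    - [0,0,2,0,0,0,0.6]
    - [0,0,5,0,0,0,0.6]
    - [0,0,9,0,0,0,0.6]
    - [0,0,13,0,0,0,0.6]
    - [0,0,17,0,0,0,0.6]
    - [0,0,21,0,0,0,0.6]
    - [0,0,25,0,0,0,0.6]
    - [0,0,28,0,0,0,0.6]
    - [0,0,30,0,0,0,0.6]
    - [0,0,30,0,0,0,0.6]

```text
time: 19.3
tcp_pos: [0.6145, 0.2079, 0.2422]
ee_rot: [3.141, -0.003, -3.039]
force: [-4.5, 3.0, -5.9]
opening: 0.0481
gripper_force: 30.0
```

move_arm:
  increments:
    - [0,0,3,0,0,0,0.6]
    - [0,0,8,0,0,0,0.6]
    - [0,0,13,0,0,0,0.6]
    - [0,0,18,0,0,0,0.6]
    - [0,0,23,0,0,0,0.6]
    - [0,0,28,0,0,0,0.6]
    - [0,0,33,0,0,0,0.6]
    - [0,0,38,0,0,0,0.6]
    - [0,0,40,0,0,0,0.6]
    - [0,0,40,0,0,0,0.6]

```text
time: 20.3
tcp_pos: [0.6145, 0.2079, 0.2024]
ee_rot: [3.141, -0.002, -3.039]
force: [-3.9, 3.3, -5.1]
opening: 0.0474
gripper_force: 30.0
```

```bash
python3 - <<'E'
from h import *
np.set_printoptions(precision=4,suppress=True)
rel([.6153,.2075,.16])
grab('scene','s11'); grab('wrist','w11')
im,w=world('w11'); z=w[...,2]
A=(abs(w[...,0]-.532)<.025)&(abs(w[...,1]-.206)<.02)&(z>.085)&(z<.16)
if A.any(): print(A.sum(),np.percentile(w[A],[2,50,98],axis=0))
hsv=cv2.cvtColor(im,cv2.COLOR_BGR2HSV)
m=(hsv[...,1]>130)&((hsv[...,0]<8)|(hsv[...,0]>172))&(hsv[...,2]>120); print('pin',m.sum(),w[m].max(0) if m.any() else '')
B=(abs(w[...,0]-.615)<.02)&(w[...,1]<.205)&(w[...,1]>.18)&(im.max(2)<60)&(z<.28)&(z>.2); print('post',B.sum(),np.percentile(w[B],[50,98],axis=0) if B.any() else '')
cv2.imwrite('pics/c11.png',np.hstack([im[180:420,160:500],cv2.resize(cv2.imread('pics/s11.png')[160:360,90:310],(264,240))]))
E
```

```text
t 20.3 tcp [0.6145 0.2079 0.2024] rpy [ 3.1411 -0.0024 -3.0387] shift [-0.9 -0.5 42.4] turn None
1401 [[0.5072 0.1874 0.0862]
 [0.5287 0.2051 0.1167]
 [0.5449 0.2245 0.1245]]
pin 342 [nan nan nan]
post 3415 [[0.6125 0.1883 0.2553]
 [0.6234 0.1983 0.2772]]
```

View pics/c11.png

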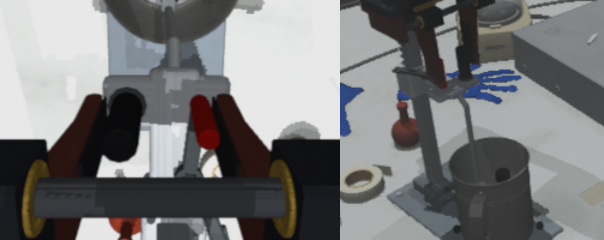

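The post and pin are both held and squeezed, and the vial is upright in the beaker. Lift is about .0675, with no slip.

move_arm:
  increments:
    - [0,0,3,0,0,0,0.6]
    - [0,0,7,0,0,0,0.6]
    - [0,0,11,0,0,0,0.6]
    - [0,0,15,0,0,0,0.6]
    - [0,0,19,0,0,0,0.6]
    - [0,0,23,0,0,0,0.6]
    - [0,0,26,0,0,0,0.6]
    - [0,0,29,0,0,0,0.6]
    - [0,0,31,0,0,0,0.6]
    - [0,0,32,0,0,0,0.6]

```text
time: 21.4
tcp_pos: [0.6145, 0.2079, 0.1707]
ee_rot: [3.141, -0.002, -3.039]
force: [-5.4, 3.0, -4.1]
opening: 0.0477
gripper_force: 30.0
```

move_arm:
  increments:
    - [0,0,1,0,0,0,0.6]
    - [0,0,2,0,0,0,0.6]
    - [0,0,3,0,0,0,0.6]
    - [0,0,4,0,0,0,0.6]
    - [0,0,5,0,0,0,0.6]
    - [0,0,5,0,0,0,0.6]

```text
time: 22.0
tcp_pos: [0.6145, 0.2079, 0.1665]
ee_rot: [3.141, -0.002, -3.039]
force: [-6.8, 3.6, -0.8]
opening: 0.0479
gripper_force: 30.0
```

move_arm:
  increments:
    - [0,0,0,0,0,0,0.6]
    - [0,0,1,0,0,0,0.6]
    - [0,0,1,0,0,0,0.6]

```text
time: 22.3
tcp_pos: [0.6146, 0.2079, 0.1665]
ee_rot: [3.141, -0.001, -3.039]
force: [-8.1, 1.4, 3.7]
opening: 0.0479
gripper_force: 30.1
```

move_arm:
  increments:
    - [0,0,1,0,0,0,0.6]
    - [0,0,1,0,0,0,0.6]

```text
time: 22.5
tcp_pos: [0.6146, 0.2079, 0.1664]
ee_rot: [3.141, -0.001, -3.038]
force: [-10.2, 2.3, 9.7]
opening: 0.0477
gripper_force: 30.1
```

The hand stops at z .1665 and the force rises, but lift is only about .031, above the expected floor. I'll ease off and check before deciding.

move_arm:
  increments:
    - [0,0,-1,0,0,0,0.6]
    - [0,0,-2,0,0,0,0.6]
    - [0,0,-2,0,0,0,0.6]

```text
time: 22.8
tcp_pos: [0.6145, 0.2079, 0.1665]
ee_rot: [3.141, -0.002, -3.039]
force: [-6.6, 3.2, -0.7]
opening: 0.048
gripper_force: 30.0
```

```bash
python3 - <<'E'
from h import *
np.set_printoptions(precision=4,suppress=True)
o=get_obs();print(o['force'],o['tcp_pos'])
grab('wrist','w12'); grab('top','t12'); grab('scene','s12')
for f in('w12','t12','s12'):
    im,w=world(f); z=w[...,2]
    print(f,'bench',np.nanmedian(z[(abs(z)<.006)]))
    A=(abs(w[...,0]-.532)<.012)&(abs(w[...,1]-.206)<.012)&(z>.05)&(z<.12)
    if A.any(): 
        t=np.percentile(z[A],95); T=A&(z>t-.006); print('vialtop',A.sum(),t,np.median(z[T]),w[T].mean(0))
    d=np.hypot(w[...,0]-.5525,w[...,1]-.2075)
    F=(d<.036)&(z>.015)&(z<.045)&(im.min(2)>120); print('floor',F.sum(),np.median(z[F]) if F.any() else '')
    R=(abs(z-.126)<.006)&(d<.07)
    if R.any(): print('rim',R.sum(),cv2.minEnclosingCircle(w[R][:,:2].astype(np.float32)),np.median(z[R]))
    P=(abs(w[...,0]-.615)<.012)&(abs(w[...,1]-.19)<.012)&(z>.205)&(z<.235)&(im.max(2)<60); print('post',np.percentile(z[P],98) if P.any() else '')
    H=(hsv:=cv2.cvtColor(im,cv2.COLOR_BGR2HSV)); Q=(hsv[...,1]>130)&((hsv[...,0]<8)|(hsv[...,0]>172))&(abs(w[...,0]-.612)<.015)&(abs(w[...,1]-.23)<.02)&(z>.19)&(z<.25)
    if Q.any(): print('pin',np.percentile(z[Q],97))
E
```

```text
[-6.5817  3.244  -0.731 ] [0.6145 0.2079 0.1665]
w12 bench -0.0005221529059010188
vialtop 891 0.08443351578561803 0.08341573587929021 [0.5291 0.2061 0.0833]
floor 3478 0.029878816752210796
rim 3790 ((0.5541253089904785, 0.20871774852275848), 0.051792342215776443) 0.12408663956204603
post 0.2337317499121961
pin 0.24860375235313345
t12 bench -0.00021670759879122148
vialtop 89 0.08656859573593123 0.08373686094897548 [0.5278 0.2051 0.0838]
floor 223 0.030116318219018057
rim 102 ((0.5528490543365479, 0.20564579963684082), 0.05081460624933243) 0.12495906421262404
post 
s12 bench 0.00044052767680929916
floor 0 
rim 541 ((0.5532692074775696, 0.21014925837516785), 0.053585782647132874) 0.12452577965100908
post 0.23339438100337373
```

Vial top is .084, so the cup underside is about .0305 and the false floor .030. The cup rests on the floor, with the load off the hand. Releasing.

move_arm:
  increments:
    - [1,0.5,0,0,0,0,0.6]
    - [1,0.5,0,0,0,0,0.5]
    - [1,0.5,0,0,0,0,0.4]
    - [1,0.5,0,0,0,0,0.3]
    - [1,0.5,0,0,0,0,0.15]
    - [1,0.5,0,0,0,0,0]
    - [1,0.5,0,0,0,0,0]
    - [1,0.5,0,0,0,0,0]
    - [1,0.5,0,0,0,0,0]
  squeeze: 10

```text
time: 23.85
tcp_pos: [0.6147, 0.2076, 0.1666]
ee_rot: [-3.141, 0.0, -3.039]
force: [0.4, -0.2, -0.1]
opening: 0.0878
gripper_force: 0.0
```

move_arm:
  increments:
    - [0,0,-10,0,0,0,0]
    - [0,0,-35,0,0,0,0]
    - [0,0,-70,0,0,0,0]
    - [0,0,-110,0,0,0,0]
    - [0,0,-140,0,0,0,0]
    - [0,0,-140,0,0,0,0]
    - [0,0,-140,0,0,0,0]

```text
time: 24.55
tcp_pos: [0.6148, 0.208, 0.3075]
ee_rot: [3.142, 0.002, -3.039]
force: [-0.3, 0.5, -0.5]
opening: 0.0879
gripper_force: 0.0
```

```bash
python3 - <<'E'
from h import *
o=get_obs();print(o['time'],o['force'],o['opening'])
grab('wrist','w13')
for f in('w13',):
    im,w=world(f); z=w[...,2]
    A=(abs(w[...,0]-.532)<.012)&(abs(w[...,1]-.206)<.012)&(z>.05)&(z<.12)
    t=np.percentile(z[A],95); T=A&(z>t-.006); print('vialtop',t,np.median(z[T]),w[T].mean(0))
    d=np.hypot(w[...,0]-.5525,w[...,1]-.2075)
    R=(abs(z-.126)<.006)&(d<.07); print('rim',cv2.minEnclosingCircle(w[R][:,:2].astype(np.float32)))
    F=(d<.036)&(z>.015)&(z<.045)&(im.min(2)>120); print('floor',np.median(z[F]))
    P=(abs(w[...,0]-.615)<.012)&(abs(w[...,1]-.19)<.012)&(z>.205)&(z<.235)&(im.max(2)<60); print('post',np.percentile(z[P],98),np.median(z[P]))
E
```

```text
24.55 [-0.33415805  0.52600359 -0.49773943] 0.08788847479055735
vialtop 0.08449358549793345 0.08320598289242581 [0.52920472 0.20600435 0.08309441]
rim ((0.5542610287666321, 0.20866312086582184), 0.05169603228569031)
floor 0.029710419436263347
post 0.22281280531650022 0.22129504105666925
```

View pics/w13.png

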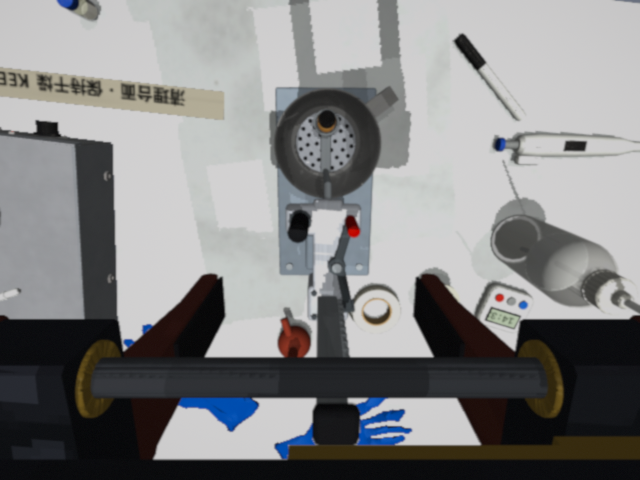

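The final view shows the vial upright in the cup (327,120), the beaker in place, and the post (298,225) and pin (352,226) free. Lift is about .026 and unchanged after release.

```bash
python3 -c "from workcell import *; print(close_job())"
```

```text
the job is handed in; nothing more can be done
None
```

The job is handed in: the amber vial stands fully down in the cup, the cup rests on the false floor, and the pin and post are released with the robot clear. It took about 25 s of the 72 s. The peak contact force was about 10 N upward at the hand as the cup touched the floor, which I eased off before letting go.

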